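Set a stove's air control and snap its cover on

ROBOT

A 6-joint arm with a two-finger parallel gripper is mounted at the origin on the work surface. World frame = base frame: x ahead of the robot, y to its left, z up, the work surface at z = 0. Lengths are in mm, angles in rad, forces in N, time in s.
With the tool pointing down it reaches from about 350 to 875 mm from the base axis. Payload 4.2 kg.
Tool frame: the origin (TCP) lies at the very end of the fingers, on their centre line; the grasp point (between the pads) lies 19 mm behind it (pinch_z is the distance from the TCP to the grasp point, in mm); z points along the fingers, y is the line along which they close (so a half turn about z gives the same grasp; the last joint's range is limited). The gripper opens to 85 mm and grips with 20 to 120 N. Pads are 22 mm wide; open, the fingers measure 114 mm over their backs; the gripper's body (76 mm by 85 mm) begins 54 mm behind the grasp point. The pads swing forward as they close: fully open they stand 13 mm farther back than shut.
Start: joints at [1.438, 0.385, 0.008, 0, -1.194, -0.259], TCP at [238.625, 577.631, 231.312] pointing down, gripper open.
Joint ranges: [-3.14, 3.14], [-1.21, 2.06], [-1.07, 1.41], [-3.16, 2.05], [-2.99, -0.16], [-3.1, 3.1]. Speed limits (rad/s): [2.79, 2.79, 3.14, 3.14, 3.14, 3.14].

INTERFACE

Orientations are given as a unit quaternion [x, y, z, w].
In Python, from bench import * gives the robot as it stands.
- The arm moves only by the tool arm_command, never from a script. Its argument "steps" is one flat list of numbers, 4 for each row, row after row: the shift along the tool's x, y, z in m, then the turn about the tool's z in rad. In form: [tx, ty, tz, roll, tx, ty, tz, roll, ...]. A call has 1 to 20 rows; each row shifts and turns the commanded pose from where the row before left it, along the tool's axes as they then stand; what a row does not reach is not made up. A row lasts 1/8 s, in which the tool goes at most 62.5 mm and 10.7 degrees, less where a joint would pass 70% of its speed; a pose out of reach is approached as far as the arm can. A call with a gripper value outside its range is refused whole. "grip" is the finger opening in m, from 0 to 0.0854, set as the call begins (left out, the last holds). The fingers move at their own pace and stop on an object; the grip force is fixed at half the most. Time passes only in rows, so rows that do not move let the fingers close. It gives the time, the measured TCP pose, the force, the opening and the grip force at its end, in the units of the state.
- read_state(): the state, without advancing time (a new reading comes with each control period).
- get_image(name): name is "scene" or "top" or "wrist"; returns the picture (400x640x3 uint8, red, green, blue); there is no depth.
- get_calibration(name): a dict with "camera_matrix" (3x3 intrinsics, pixels), "k1" (the pictures are not rectified: a ray, as slopes to the right and down, at radius r is drawn at 1 + k1 r^2 times it, then the intrinsics apply), "cam_to_world" (4x4, takes a point from camera to world coordinates). Camera axes: x right, y down, z forward; pixel columns grow to the right and rows downward; lengths in mm; the calibration is good to about 2 mm. A picture is of the moment at which its call begins: read the wrist's pose just before it. get_calibration takes no time and is no camera call; for the wrist camera it gives the pose at the moment of the call.
- job_done(): hands the job in; it is judged then, once.
The state is a dict: "clock": time; "joints": joint angles; "joint_vel": joint speeds; "joint_efforts": joint torques, N m; "position": TCP position; "ee_rot": TCP orientation; "contact_force": force on the tool from outside, world axes, zero at the start; "wrist_torque": the same for the moment, N m; "gripper_width": finger opening in mm; "grasp_force": force on a finger pad.
Only numpy, scipy, OpenCV 4.12 (cv2) and the standard library are available. Lean on these libraries where they do the work, as an engineer would, in place of code of your own. Each camera call takes 0.05 s, during which the arm holds its last target. There are 200 camera calls.

TASK

Set the stove's air control and close it up: turn the black knob until its white pointer points at the red mark, then take the orange cover by its ridge, put it square over the knob and press it down over the aluminium block until it snaps past the two brass spring catches. Keep pressing it firmly (10 N or a little more) against the rubber seal and finish like that, still holding the cover down; leave the brick, can and box alone.

Things in the scene. Friction and masses are not known exactly. Their poses are not given: they have to be found in the camera images.
- control: Stove air control, fixed to the bench: grey casing 150 x 150 mm, 24 mm high, with a centred square aluminium block on it (72 x 72 mm up to 46 mm above the bench, then tapering to 62 x 62 mm at its top, 56 mm above the bench). Origin: centre of the casing's underside, below the knob's axis; x, y parallel to the block's sides, z up.
- knob (a joint): Angle of the black bar knob on the block (rad), anticlockwise from above, limits -1.2 to 1.6: the angle from the control's x axis to the white pointer (line from centre to one end of the bar). The red mark is at 0.785 (+x +y corner). Bar 42 mm long, 14 wide, from 62 to 84 mm above the bench, on a disc 44 mm across. Stays where it is left (friction 0.05 N m).
- knob_grip (a point): Point on the vertical axis of the knob, 76 mm above the bench, 8 mm below the top of its bar; it moves with the control, its axes are the control's.
- red_mark (a point): Centre of the red index mark on the block's top, 32 mm from the knob's axis.
- catch_a (a joint): Brass spring catch on the block's +y face: 0 = fully out (stands 6 mm out of the face), grows as it is pushed in (m). Wedge nose with 45 degree flanks, its tip 37 mm above the bench; spring 2 N when out plus 1 N per mm, slippery.
- catch_b (a joint): The same catch on the block's -y face. Pressing the cover past both takes 12 to 16 N, most when its lower edge is about 37 mm above the bench; then the force drops (the catches even draw the cover down by up to 8 N), and the lip is past them at about 33 mm.
- seal (a joint): Black rubber seal frame round the foot of the block, 98 x 98 mm, top 32 mm above the bench when free. Value: how far it is squeezed down (m), 0 to 0.006; it resists with 2 N plus 2 N per mm. The snapped-on cover's lower edge meets it at 32 mm above the bench and is fully home at 26 mm; firmly pressed is 29 mm or lower.
- cover: Loose orange square cover, open side down on the bench: 92 x 92 mm outside, 86 mm inside, roof top 68 mm and inner roof 64 mm above its lower edge, about 0.15 kg. Origin: centre of the lower edge plane; z up, x along the grip ridge. A lip 4 mm high round the lower edge narrows the opening to 76 x 76 mm. It fits the control in any of the four square orientations.
- cover_grip (a point): Middle of the grip ridge on the cover's roof, 80 mm above the cover's lower edge. The ridge is 56 mm long (along the cover's x), 16 mm wide (along y), and rises 24 mm above the roof.
- firebrick: Piece of fire brick 60 x 110 x 50 mm, not to be disturbed. Origin: centre of its underside.
- paste_can: Can, 64 mm across, 90 mm high, not to be disturbed. Origin: centre of its underside.
- hinge_box: Cardboard box 70 x 90 x 45 mm, not to be disturbed. Origin: centre of its underside.

How it is judged (in metres and radians):
On the way, in this order (a step that is already met when the one before it is completed fails the run):
1. the knob's pointer stands at the red mark (within 0.12 rad), still (value of joint knob between 0.665 and 0.905 rad and velocity of joint knob between -0.05 and 0.05 rad/s), for 0.2 s.
2. the cover is snapped on: lip below both catches, catches sprung back out (horizontal distance between cover and control below 0.005 m and z of cover in the frame of control below 0.0325 m and value of joint each of catch_a, catch_b below 0.003 m), for 0.1 s.
At the end, for the whole second after the job is handed in: Pointer at the red mark within 0.12 rad; cover level (0.06 rad), within 5 mm of the control's centre, at rest, lip below both catches, which are out again (within 3 mm); the robot touches the cover and keeps the seal squeezed by more than 2.5 mm (about 7 N) (value of joint knob between 0.665 and 0.905 rad and horizontal distance between cover and control below 0.005 m and z of cover in the frame of control below 0.0305 m and angle between cover's own z axis and vertical below 0.06 rad and value of joint each of catch_a, catch_b below 0.003 m and value of joint seal above 0.0025 m and linear speed of cover below 0.02 m/s and contact force between any of the fingers, the arm and cover above 3 N); the arm keeps its last pose, push and grip.
It fails at once if the fire brick is pushed away or tipped (distance of firebrick from where it was at the start of the episode above 0.03 m or angle between firebrick's own z axis and vertical above 0.4 rad).
It fails at once if the can is pushed away or tipped (distance of paste_can from where it was at the start of the episode above 0.03 m or angle between paste_can's own z axis and vertical above 0.4 rad).
It fails at once if the box is pushed away or tipped (distance of hinge_box from where it was at the start of the episode above 0.03 m or angle between hinge_box's own z axis and vertical above 0.4 rad).
It also fails if it takes over 58 s, if anything falls off the work surface, if the arm or the gripper's body presses on something with over 40 N, if the wrist force passes 120 N, or if a joint passes its speed limit or range.

## Working session

There is one attempt and no reset: what is moved stays moved. The work goes in short steps, Python scripts to look and compute and a tool call to move; the robot and the scene stay as the last step left them, time stands still between calls to the robot, and variables do not carry over. Pictures are saved under pics/ and viewed, at most 10 in all, crops included, and the job is handed in when it is done.

Besides the shell and the picture viewer there is one more tool, called after "Call:" by a JSON object that holds its "name" and its "arguments". arm_command: Moves the arm, as the interface text tells. Its arguments: {"type":"object","properties":{"steps":{"type":"array","items":{"type":"number"}},"grip":{"type":"number"}},"required":["steps"]}

```bash
mkdir -p pics; cat > h.py <<'E'
from bench import *
import numpy as np, cv2
def save(n,f,crop=None,s=1):
    im=get_image(n)[:,:,::-1]
    cv2.imwrite('pics/raw_'+f,im)
    if crop: x0,y0,x1,y1=crop; im=im[y0:y1,x0:x1]
    cv2.imwrite('pics/'+f,cv2.resize(im,None,fx=s,fy=s,interpolation=cv2.INTER_CUBIC))
def pix(n,uv,z,c=None):
    c=c or get_calibration(n);K=np.array(c['camera_matrix']);T=np.array(c['cam_to_world'])
    d=(np.array(uv,float)-K[:2,2])/[K[0,0],K[1,1]]
    m=d.copy()
    for _ in range(20): m=d/(1+c['k1']*(m@m))
    r=T[:3,:3]@[m[0],m[1],1]; o=T[:3,3]
    return o+r*(z-o[2])/r[2]
def proj(n,P,c=None):
    c=c or get_calibration(n);K=np.array(c['camera_matrix']);T=np.array(c['cam_to_world'])
    p=T[:3,:3].T@(np.array(P,float)-T[:3,3]); m=p[:2]/p[2]; m=m*(1+c['k1']*(m@m))
    return m*[K[0,0],K[1,1]]+K[:2,2]
E
python3 - <<'E'
from h import *
s=read_state();print(s)
save('top','top1.png');save('scene','scene1.png')
print(get_calibration('top'))
E
```

```text
{'clock': 0.0, 'joints': array([ 1.43755958e+00,  3.85557051e-01,  6.61697633e-03, -5.14092922e-04,
       -1.19400653e+00, -2.58623853e-01]), 'joint_vel': array([ 1.89705127e-03, -1.41289418e-05,  7.01797625e-04, -3.58267511e-04,
        2.54299966e-04,  3.09120794e-03]), 'joint_efforts': array([ 4.79661721e-04, -3.92284191e+01,  1.88396448e+01,  4.18630823e+00,
       -4.65258621e-03, -2.21212211e-06]), 'position': array([238.4333579 , 577.09132608, 230.21558931]), 'ee_rot': array([ 9.80847923e-01, -1.94772018e-01, -1.71083402e-04,  1.08799635e-03]), 'contact_force': array([ 0.57710557, -0.15309396,  0.147027  ]), 'wrist_torque': array([-0.01185466, -0.00630454,  0.06293777]), 'grasp_force': 0.0, 'gripper_width': 85.50614386624171}
{'camera_matrix': array([[482.67274202,   0.        , 308.85133323],
       [  0.        , 482.67274202, 200.28623538],
       [  0.        ,   0.        ,   1.        ]]), 'k1': 0.046577505548274306, 'cam_to_world': array([[ 2.41158606e-02, -9.88630462e-01,  1.48419119e-01,
         4.93624816e+02],
       [-9.99603348e-01, -2.16859973e-02,  1.79684227e-02,
        -1.72395554e+00],
       [-1.45455135e-02, -1.48793572e-01, -9.88761296e-01,
         1.06837905e+03],
       [ 0.00000000e+00,  0.00000000e+00,  0.00000000e+00,
         1.00000000e+00]])}
```

View pics/top1.png

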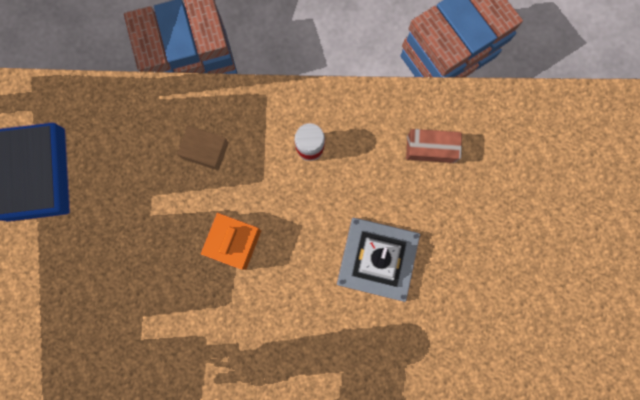

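View pics/scene1.png

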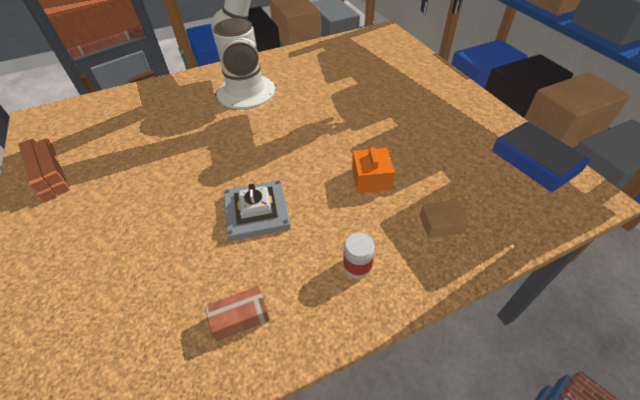

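The top view shows the control with its knob at about (381,258), the cover at (231,241), the can at (309,140), the box at (203,147) and the brick at (434,145). I'll enlarge the control and cover.

```bash
python3 - <<'E'
from h import *
im=cv2.imread('pics/raw_top1.png')[205:310,190:430]
cv2.imwrite('pics/top1c.png',cv2.resize(im,None,fx=3.3333,fy=3.3333,interpolation=cv2.INTER_CUBIC))
for n,uv,z in [('knob',(381,258),80),('cornerTL',(358,220),24),('TR',(419,234),24),('BR',(405,299),24),('BL',(339,285),24)]: print(n,pix('top',uv,z))
E
```

```text
knob [ 526.94670608 -132.81427608   80.        ]
cornerTL [609.47374794 -90.45288695  24.        ]
TR [ 582.21849558 -221.61157606   24.        ]
BR [ 444.34138014 -190.60181991   24.        ]
BL [469.65542982 -51.2502804   24.        ]
```

View pics/top1c.png

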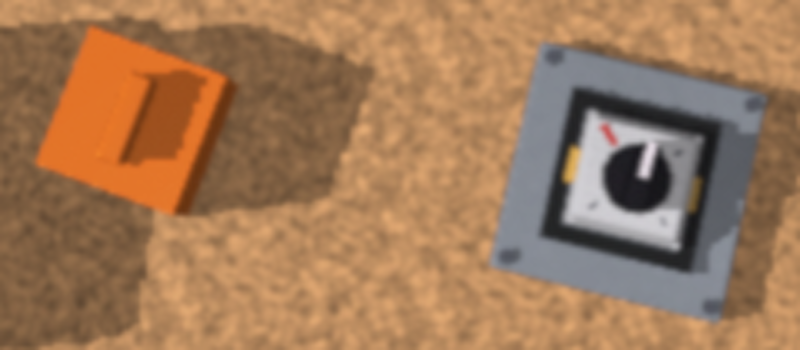

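```bash
python3 - <<'E'
from h import *
f=lambda q:np.array(q)/3.33333+[190,205]
C=[pix('top',f(q),24)[:2] for q in [(545,43),(767,93),(720,320),(492,266)]]
print(np.mean(C,0),[np.linalg.norm(C[i]-C[i-1]) for i in range(4)])
d=lambda v:np.degrees(np.arctan2(v[1],v[0]))
print('ctrl yaw',d(C[0]-C[3]),d(C[1]-C[2]),d(C[0]-C[1])-90,d(C[3]-C[2])-90)
B=[pix('top',f(q),59)[:2] for q in [(588,108),(705,140),(680,250),(563,220)]];print('block',np.mean(B,0))
print('knob',pix('top',f((637,178)),62),'ptr yaw',d(pix('top',f((651,143)),84)-pix('top',f((646,178)),84)))
R=[pix('top',f(q),68)[:2] for q in [(92,28),(228,78),(175,214),(38,162)]]
print('cover',np.mean(R,0),[np.linalg.norm(R[i]-R[i-1]) for i in range(4)])
print('cover yaw',d(R[0]-R[3]),d(R[1]-R[2]),d(R[0]-R[1])-90,d(R[3]-R[2])-90)
P=[pix('top',f(q),92)[:2] for q in [(143,74),(113,160)]];print('ridge',P,d(P[0]-P[1]))
T=get_calibration('wrist')['cam_to_world'];print(T,get_calibration('wrist')['camera_matrix'])
E
```

```text
[ 527.18951852 -136.39490581] [np.float64(147.43978951661452), np.float64(146.26690613354742), np.float64(147.72818229570234), np.float64(147.4137273960643)]
ctrl yaw -12.690931026866975 -12.24389895437517 -11.511085101220829 -11.630629005457948
block [ 526.08377185 -133.88308979]
knob [ 526.73965279 -135.40770176   62.        ] ptr yaw -8.15124836543369
cover [554.95821341 177.74027359] [np.float64(88.9795554527167), np.float64(91.42267455310284), np.float64(89.47780892267478), np.float64(91.26583380184528)]
cover yaw -18.966522837848213 -19.06711613506962 -18.839550749761784 -19.15204495618987
ridge [array([581.54414912, 168.91405997]), array([529.10532864, 184.4959026 ])] -16.548962630152843
[[-3.81217329e-01 -8.76697172e-01 -2.93386121e-01  3.13871278e+02]
 [-9.24482047e-01  3.62371277e-01  1.18406090e-01  5.47951682e+02]
 [ 2.50841961e-03  3.16368655e-01 -9.48633007e-01  3.72929732e+02]
 [ 0.00000000e+00  0.00000000e+00  0.00000000e+00  1.00000000e+00]] [[332.61229509   0.         324.66615907]
 [  0.         332.61229509 198.70207717]
 [  0.           0.           1.        ]]
```

Call:
{"name": "arm_command", "arguments": {"steps": [0.0337, 0.0342, 0, 0, 0.0337, 0.0342, 0, 0, 0.0337, 0.0342, 0, 0, 0.0337, 0.0342, 0, 0, 0.0337, 0.0342, 0, 0, 0.0337, 0.0342, 0, 0, 0.0337, 0.0342, 0, 0, 0.0337, 0.0342, 0, 0, 0.0337, 0.0342, 0, 0, 0.0337, 0.0342, 0, 0, 0.0337, 0.0342, 0, 0, 0.0337, 0.0342, 0, 0, 0.0337, 0.0342, 0, 0, 0.0337, 0.0342, 0, 0, 0.0337, 0.0342, 0, 0, 0.0337, 0.0342, 0, 0, 0, 0, 0.02, -0.125, 0, 0, 0.02, -0.125, 0, 0, 0.0, 0, 0, 0, 0, 0], "grip": 0.06}}

```text
clock: 2.6
position: [528.4, -134.0, 192.0]
ee_rot: [0.997, -0.071, 0.0, 0.0]
contact_force: [0.5, 0.5, 0.5]
gripper_width: 59.8
grasp_force: 0.0
```

```bash
python3 - <<'E'
from h import *
s=read_state();print(s['clock'],s['position'],s['ee_rot'],s['contact_force'],s['gripper_width'])
import pickle
pickle.dump(get_calibration('wrist'),open('c1.pkl','wb'))
save('wrist','w1.png')
E
```

```text
2.6 [ 528.4087631  -133.98402447  191.9632532 ] [ 9.97441108e-01 -7.14914728e-02  4.27962054e-04  1.50389670e-04] [0.52071163 0.52513947 0.5469947 ] 59.84912158033401
```

View pics/w1.png

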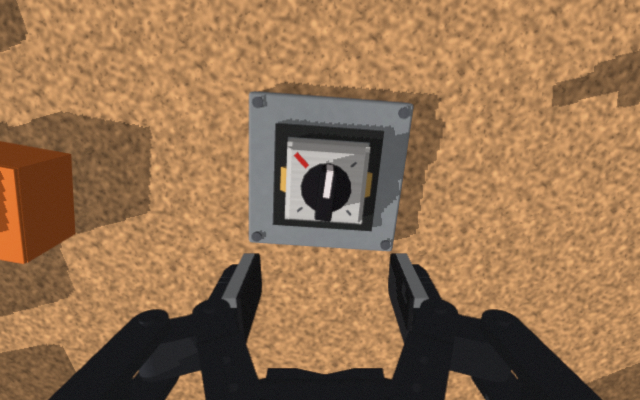

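The wrist view shows the casing corners at (249,92), (412,104), (397,250) and (249,242). The pointer end is near (330,164) and the far bar end near (323,220).

```bash
python3 - <<'E'
from h import *
import pickle
c=pickle.load(open('c1.pkl','rb'));P=lambda q,z:pix('wrist',q,z,c)[:2]
d=lambda v:np.degrees(np.arctan2(v[1],v[0]))
C=[P(q,24) for q in [(249,92),(412,104),(397,250),(249,242)]]
print(np.mean(C,0),[np.linalg.norm(C[i]-C[i-1]) for i in range(4)],d(C[0]-C[3]),d(C[1]-C[2]),d(C[0]-C[1])-90,d(C[3]-C[2])-90)
B=[P(q,56) for q in [(290,151),(369,155),(360,224),(285,220)]];print('block top',np.mean(B,0),[np.linalg.norm(B[i]-B[i-1]) for i in range(4)])
print('disc',P((326,187.5),62)); a,b=P((330,163.5),84),P((328,198),84);print('ptr',a,b,d(a-b))
im=cv2.imread('pics/raw_w1.png')[80:260,230:430];cv2.imwrite('pics/w1c.png',cv2.resize(im,None,fx=3.3,fy=3.3,interpolation=cv2.INTER_CUBIC))
E
```

```text
[ 527.90524608 -134.69734627] [np.float64(147.76308644769284), np.float64(146.71401190149135), np.float64(146.32847508910538), np.float64(153.46493769407724)] -12.205229661332202 -9.5643765765261 -12.183893512451007 -11.59119138091964
block top [ 526.15870575 -133.42278308] [np.float64(62.9917621844439), np.float64(66.85678061008811), np.float64(63.39874491502345), np.float64(67.93178840672041)]
disc [ 528.96895646 -133.82874082]
ptr [ 553.99522402 -140.38284882] [ 526.60082974 -134.99768063] -11.121350223536185
```

View pics/w1c.png

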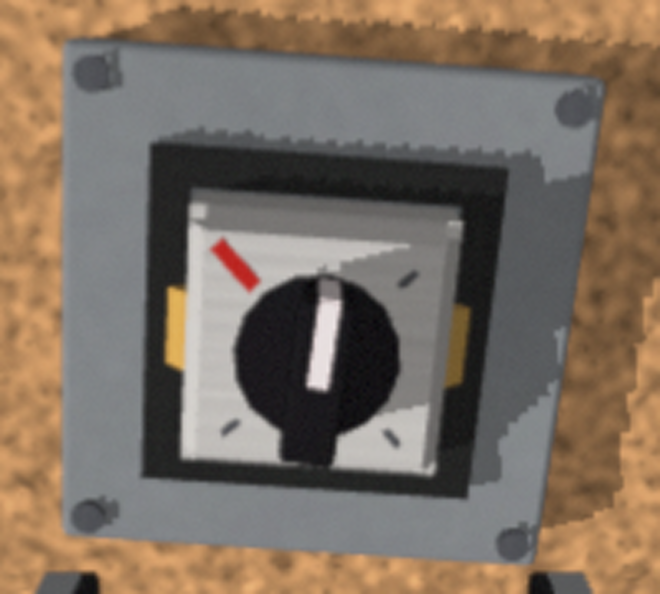

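```bash
python3 - <<'E'
from h import *
import pickle
c=pickle.load(open('c1.pkl','rb'));f=lambda q:np.array(q)/3.3+[230,80];P=lambda q,z:pix('wrist',f(q),z,c)[:2]
d=lambda v:np.degrees(np.arctan2(v[1],v[0]))
a,b,m=P((329,297),84.5),P((308,466),84),P((318,390),84);print(a,b,m,'mid',(a+b)/2,np.linalg.norm(a-b),d(a-b),d(a-m))
print('disc',P((317,355),62))
B=[P(q,56) for q in [(197,232),(455,240),(430,470),(185,458)]];print('block top',np.mean(B,0),[np.linalg.norm(B[i]-B[i-1]) for i in range(4)])
m=P((236,265),56);print('mark yaw',m,d(m-np.array([527.5,-134.5])),np.linalg.norm(m-np.array([527.5,-134.5])))
E
```

```text
[ 549.08398113 -139.46074691] [ 507.46746566 -128.49088499] [ 526.63469467 -133.69092236] mid [ 528.27572339 -133.97581595] 43.038032374977554 -14.766926586781425 -14.413952308989867
disc [ 528.89481461 -133.87051697]
block top [ 527.45949109 -133.59865178] [np.float64(62.2917377986708), np.float64(66.01032137979327), np.float64(63.69934046164008), np.float64(67.13348246359573)]
mark yaw [ 554.03879255 -116.37946782] 34.32503256892753 32.13504623540268
```

Call:
{"name": "arm_command", "arguments": {"steps": [0, 0, 0.025, 0.055, 0, 0, 0.025, 0.055, 0, 0, 0.025, 0, 0, 0, 0.025, 0, 0, 0, 0.02, 0, 0, 0, 0.007, 0, 0, 0, 0, 0], "grip": 0.04}}

```text
clock: 3.52
position: [528.5, -133.9, 64.8]
ee_rot: [0.992, -0.126, 0.0, 0.0]
contact_force: [1.2, -0.6, -0.3]
gripper_width: 40.2
grasp_force: 0.0
```

Call:
{"name": "arm_command", "arguments": {"steps": [0, 0, 0, 0, 0, 0, 0, 0, 0, 0, 0, 0, 0, 0, 0, 0], "grip": 0.0}}

```text
clock: 4.03
position: [528.8, -134.8, 65.7]
ee_rot: [0.992, -0.125, 0.001, 0.0]
contact_force: [-1.4, -5.1, 6.2]
gripper_width: 12.8
grasp_force: 60.9
```

Call:
{"name": "arm_command", "arguments": {"steps": [0, 0, -0.001, -0.139, 0, 0, 0, -0.139, 0, 0, 0, -0.139, 0, 0, 0, -0.139, 0, 0, 0, -0.139, 0, 0, 0, -0.139, 0, 0, 0, 0, 0, 0, 0, 0, 0, 0, 0, 0]}}

```text
clock: 5.15
position: [528.5, -134.0, 65.8]
ee_rot: [0.958, 0.287, 0.001, 0.0]
contact_force: [0.3, -2.3, 3.5]
gripper_width: 12.6
grasp_force: 60.6
```

Call:
{"name": "arm_command", "arguments": {"steps": [0, 0, 0, 0, 0, 0, 0, 0, 0, 0, 0, 0, 0, 0, -0.02, 0, 0, 0, -0.035, 0, 0, 0, -0.04, 0, 0, 0, -0.035, 0, 0, 0, 0, 0], "grip": 0.04}}

```text
clock: 6.15
position: [529.7, -134.0, 198.5]
ee_rot: [0.958, 0.287, 0.003, 0.001]
contact_force: [-0.4, 0.4, -0.2]
gripper_width: 40.3
grasp_force: 0.0
```

```bash
python3 - <<'E'
from h import *
s=read_state();print(s['clock'],s['position'],s['ee_rot'],s['contact_force'],s['gripper_width'])
import pickle
pickle.dump(get_calibration('wrist'),open('c2.pkl','wb'))
save('wrist','w2.png',(190,40,460,270),2.5)
E
```

```text
6.15 [ 529.69433001 -133.97058696  198.45373308] [0.9578813  0.28714425 0.00324272 0.00103807] [-0.35648091  0.39142693 -0.19364668] 40.31278347453264
```

View pics/w2.png

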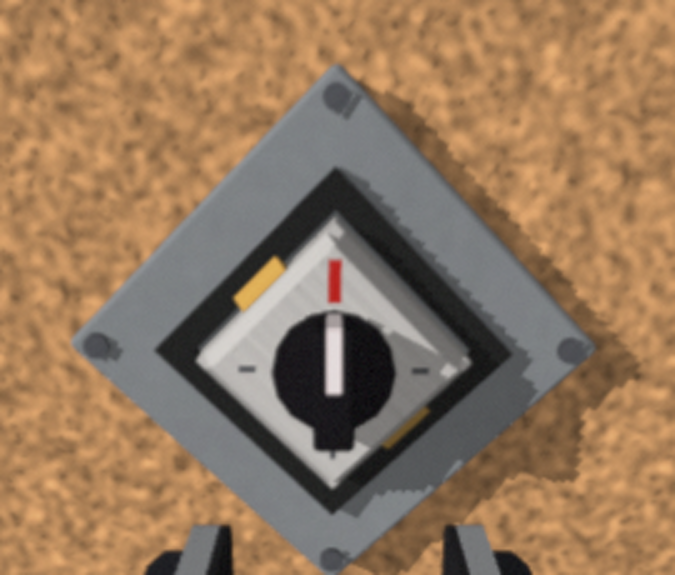

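The pointer is now in line with the red mark: mark at (335,281), pointer (333,320) to (333,395). Next I'll move above the cover.

Call:
{"name": "arm_command", "arguments": {"steps": [0.0275, -0.0352, 0, 0, 0.0275, -0.0352, 0, 0, 0.0275, -0.0352, 0, 0, 0.0275, -0.0352, 0, 0, 0.0275, -0.0352, 0, 0, 0.0275, -0.0352, 0, 0, 0.0275, -0.0352, 0, 0, 0, 0, 0, 0.13, 0, 0, 0, 0.13, 0, 0, 0, 0.13, 0, 0, 0, 0.13, 0, 0, 0, 0.13, 0, 0, 0, 0.13, 0, 0, 0, 0.13, 0, 0, 0, 0, 0, 0, 0, 0]}}

```text
clock: 8.2
position: [552.9, 177.5, 194.4]
ee_rot: [0.987, -0.162, -0.001, 0.001]
contact_force: [-0.2, -0.5, 0.1]
gripper_width: 39.7
grasp_force: 0.0
```

```bash
python3 - <<'E'
from h import *
import pickle
d=lambda v:np.degrees(np.arctan2(v[1],v[0]))
c=pickle.load(open('c2.pkl','rb'));f=lambda q:np.array(q)/2.5+[190,40];P=lambda q,z:pix('wrist',f(q),z,c)[:2]
C=[P(q,24) for q in [(337,65),(595,350),(332,575),(73,342)]]
print(np.mean(C,0),[np.linalg.norm(C[i]-C[i-1]) for i in range(4)],'yaw',d(C[0]-C[3])%90-90,d(C[1]-C[2])%90-90,d(C[0]-C[1])%90-90,d(C[3]-C[2])%90-90,'disc',P((333,371),62))
print('block',np.mean([P(q,56) for q in [(336,230),(462,362),(334,485),(203,360)]],0),'mark-ptr',d(P((333,320),84)-P((333,395),84)), d(P((335,260),56)-P((334,302),56)))
s=read_state();print(s['clock'],s['position'],s['ee_rot'],s['gripper_width'])
pickle.dump(get_calibration('wrist'),open('c3.pkl','wb'))
save('wrist','w3.png',(190,40,460,270),2.5)
E
```

```text
[ 528.04055924 -133.48384919] [np.float64(145.44869836956835), np.float64(146.62779445594148), np.float64(144.86885196597044), np.float64(145.54316001340428)] yaw -12.211356473480635 -12.640047389567599 -12.396703606032148 -12.168220881443261 disc [ 528.19444546 -132.71623646]
block [ 529.55504597 -132.15141352] mark-ptr 33.3463917995021 32.02511321611277
8.2 [552.89799884 177.52414682 194.36651601] [ 9.86743080e-01 -1.62287679e-01 -7.32859055e-04  5.16315098e-04] 39.71803946086021
```

View pics/w3.png

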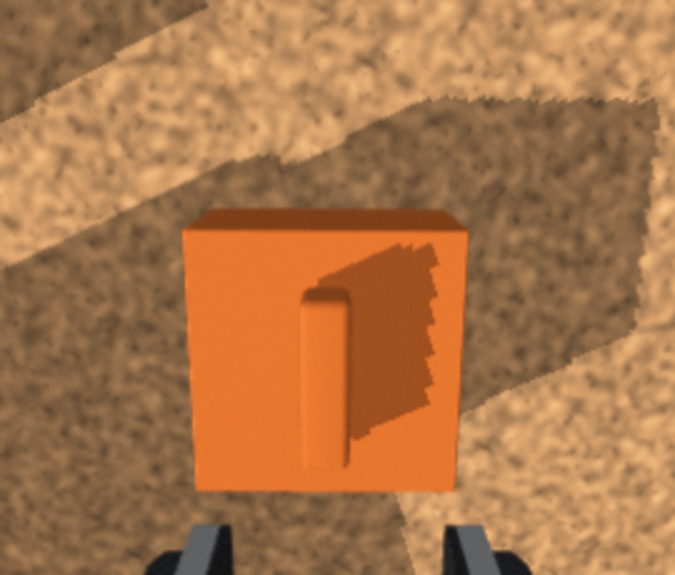

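The wrist view shows the cover roof corners at (184,230), (468,231), (456,491) and (197,490) in the crop. The ridge top runs from about (326,302) to (326,467).

```bash
python3 - <<'E'
from h import *
import pickle
d=lambda v:np.degrees(np.arctan2(v[1],v[0]))
c=pickle.load(open('c3.pkl','rb'));f=lambda q:np.array(q)/2.5+[190,40];P=lambda q,z:pix('wrist',f(q),z,c)[:2]
for z,q in [(68,[(184,230),(468,231),(456,491),(197,490)]),(92,[(302,302),(350,302),(347,467),(304,467)])]:
  C=[P(x,z) for x in q];print(np.mean(C,0),[np.linalg.norm(C[i]-C[i-1]) for i in range(4)],d(C[0]-C[3]),d(C[1]-C[2]),d(C[0]-C[1])-90,d(C[3]-C[2])-90)
E
```

```text
[555.93602856 181.42344724] [np.float64(91.1597270161736), np.float64(90.92409309483523), np.float64(91.26483720337187), np.float64(91.88331852137001)] -19.054481494436427 -18.452084739619288 -18.854025376886497 -18.918516611846357
[556.50202609 181.15832169] [np.float64(53.58864572792125), np.float64(14.364688271805802), np.float64(53.59601099569159), np.float64(13.746816655232418)] -18.707468870563005 -19.368004467206962 -18.65965802312907 -18.673362529280126
```

Call:
{"name": "arm_command", "arguments": {"steps": [0.0017, -0.0046, 0.02, 0, 0, 0, 0.03, 0, 0, 0, 0.03, 0, 0, 0, 0.025, 0, 0, 0, 0.012, 0, 0, 0, 0.006, 0, 0, 0, 0, 0]}}

```text
clock: 9.12
position: [556.7, 181.6, 72.6]
ee_rot: [0.987, -0.163, 0.0, -0.0]
contact_force: [0.9, 0.6, 0.2]
gripper_width: 40.1
grasp_force: 0.0
```

Call:
{"name": "arm_command", "arguments": {"steps": [0, 0, 0, 0, 0, 0, 0, 0, 0, 0, 0, 0, 0, 0, 0, 0, 0, 0, 0, 0], "grip": 0.0}}

```text
clock: 9.75
position: [556.7, 181.5, 73.1]
ee_rot: [0.987, -0.163, 0.0, -0.0]
contact_force: [-1.5, -0.8, 5.3]
gripper_width: 14.2
grasp_force: 61.6
```

Call:
{"name": "arm_command", "arguments": {"steps": [0, 0, -0.02, 0, 0, 0, -0.04, 0, 0, 0, -0.04, 0, 0, 0, -0.02, 0, 0.0093, 0.0384, 0, 0, 0.0093, 0.0384, 0, 0, 0.0093, 0.0384, 0, 0, 0.0093, 0.0384, 0, 0, 0.0093, 0.0384, 0, 0, 0.0093, 0.0384, 0, 0, 0.0093, 0.0384, 0, 0, 0.0093, 0.0384, 0, 0, 0, 0, 0, -0.057, 0, 0, 0, -0.057, 0, 0, 0, 0, 0, 0, 0, 0]}}

```text
clock: 11.75
position: [527.7, -133.1, 191.8]
ee_rot: [0.994, -0.107, -0.0, -0.0]
contact_force: [0.2, -0.6, -0.9]
gripper_width: 15.2
grasp_force: 60.7
```

```bash
python3 - <<'E'
from h import *
s=read_state();print(s['clock'],s['position'],s['ee_rot'],s['contact_force'],s['wrist_torque'],s['gripper_width'])
import pickle
pickle.dump(get_calibration('wrist'),open('c4.pkl','wb'))
save('wrist','w4.png',(190,0,510,270),2.2)
save('top','t4.png')
E
```

```text
11.75 [ 527.73664631 -133.10293632  191.79000173] [ 9.94253450e-01 -1.07050846e-01 -4.31422578e-04 -9.11039822e-05] [ 0.1533881  -0.62685357 -0.94136046] [-0.01312185 -0.01671522 -0.05116103] 15.160261704635102
```

View pics/w4.png

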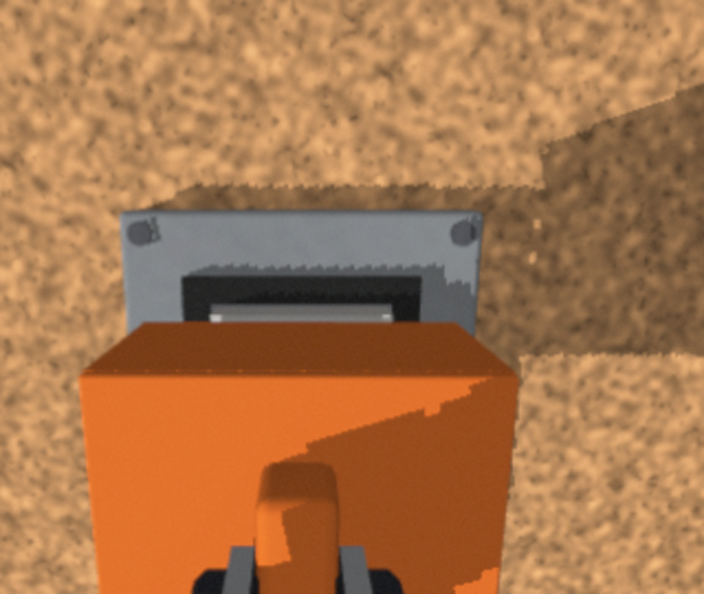

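The cover hangs parallel to the casing. The casing's front corners are at (122,212) and (483,212), the cover's lower front edge runs (143,323)–(457,323) and its roof edge (82,376)–(517,376).

```bash
python3 - <<'E'
from h import *
import pickle
c=pickle.load(open('c4.pkl','rb'));f=lambda q:np.array(q)/2.2+[190,0]
a=2*np.arctan2(-.10705,.99425);X=np.array([np.cos(a),np.sin(a)]);Y=np.array([np.sin(a),-np.cos(a)]);o=np.array([527.74,-133.10]);print('a',a)
for n,q,z,h in [('casing',[(122,212),(483,212)],24,75),('low',[(143,323),(457,323)],119,46),('roof',[(82,376),(517,376)],187,46),('blocktop',[(211,316),(392,316)],51,33)]:
  p=[pix('wrist',f(x),z,c)[:2]-o for x in q]; print(n,[(v@X-h,v@Y) for v in p],'mid y',np.mean([v@Y for v in p]))
E
```

```text
a -0.2145118226166332
casing [(np.float64(-1.0280641951483602), np.float64(-72.35430263990963)), (np.float64(-0.885484766101527), np.float64(74.55595345202684))] mid y 1.100825406058604
low [(np.float64(-1.2614870952543882), np.float64(-46.72445201546924)), (np.float64(-1.1843615569048964), np.float64(46.03193944184307))] mid y -0.34625628681308385
roof [(np.float64(-0.7081534063729293), np.float64(-45.825705533484154)), (np.float64(-0.6374271157700448), np.float64(44.22485267782847))] mid y -0.8004264278278406
blocktop [(np.float64(2.902324482216578), np.float64(-34.442178825184605)), (np.float64(2.9622355518605517), np.float64(35.65035287946655))] mid y 0.6040870271409737
```

Call:
{"name": "arm_command", "arguments": {"steps": [0.0003, 0.0013, 0.01, 0, 0, 0, 0.02, 0, 0, 0, 0.02, 0, 0, 0, 0.012, 0, 0, 0, 0.006, 0, 0, 0, 0.004, 0, 0, 0, 0, 0]}}

```text
clock: 12.72
position: [528.2, -134.7, 120.5]
ee_rot: [0.994, -0.107, 0.0, -0.0]
contact_force: [-0.8, 0.7, -1.8]
gripper_width: 14.6
grasp_force: 60.6
```

Call:
{"name": "arm_command", "arguments": {"steps": [0, 0, 0.002, 0, 0, 0, 0.002, 0, 0, 0, 0.002, 0, 0, 0, 0.0, 0]}}

```text
clock: 13.22
position: [528.1, -134.6, 114.3]
ee_rot: [0.994, -0.107, 0.0, -0.0]
contact_force: [-0.1, -0.1, -0.1]
gripper_width: 14.6
grasp_force: 60.6
```

Call:
{"name": "arm_command", "arguments": {"steps": [0, 0, 0.002, 0, 0, 0, 0.002, 0, 0, 0, 0.002, 0, 0, 0, 0.0, 0]}}

```text
clock: 13.72
position: [529.7, -134.9, 110.9]
ee_rot: [0.994, -0.106, 0.002, 0.0]
contact_force: [-1.1, 1.5, 9.2]
gripper_width: 14.6
grasp_force: 62.2
```

Call:
{"name": "arm_command", "arguments": {"steps": [0, 0, 0.002, 0, 0, 0, 0.001, 0, 0, 0, 0, 0]}}

```text
clock: 14.1
position: [530.3, -135.1, 109.8]
ee_rot: [0.994, -0.106, 0.003, 0.001]
contact_force: [-2.9, 2.3, 17.6]
gripper_width: 14.7
grasp_force: 63.4
```

Call:
{"name": "arm_command", "arguments": {"steps": [0, 0, 0.001, 0, 0, 0, 0, 0, 0, 0, 0, 0]}}

```text
clock: 14.48
position: [528.8, -134.8, 104.1]
ee_rot: [0.994, -0.107, 0.001, -0.0]
contact_force: [2.9, -0.7, -1.4]
gripper_width: 14.6
grasp_force: 60.6
```

Call:
{"name": "arm_command", "arguments": {"steps": [0, 0, 0.001, 0, 0, 0, 0, 0, 0, 0, 0, 0]}}

```text
clock: 14.85
position: [528.6, -134.8, 103.3]
ee_rot: [0.994, -0.107, 0.001, 0.0]
contact_force: [4.6, -2.3, -1.7]
gripper_width: 14.5
grasp_force: 60.6
```

Call:
{"name": "arm_command", "arguments": {"steps": [0, 0, 0.002, 0, 0, 0, 0.002, 0, 0, 0, 0.001, 0, 0, 0, 0, 0, 0, 0, 0, 0]}}

```text
clock: 15.48
position: [528.9, -135.0, 100.3]
ee_rot: [0.994, -0.106, 0.001, 0.0]
contact_force: [2.6, -1.0, 9.7]
gripper_width: 14.9
grasp_force: 62.1
```

Call:
{"name": "arm_command", "arguments": {"steps": [0, 0, 0.001, 0, 0, 0, 0, 0, 0, 0, 0, 0, 0, 0, 0, 0]}}

```text
clock: 15.98
position: [529.0, -135.0, 99.6]
ee_rot: [0.994, -0.106, 0.001, 0.0]
contact_force: [0.9, -0.2, 10.9]
gripper_width: 14.3
grasp_force: 62.3
```

```bash
python3 - <<'E'
from h import *
import pickle
pickle.dump(get_calibration('wrist'),open('c5.pkl','wb'))
save('wrist','w5.png',(150,20,480,280),2.2)
E
```

```text
(no output)
```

View pics/w5.png

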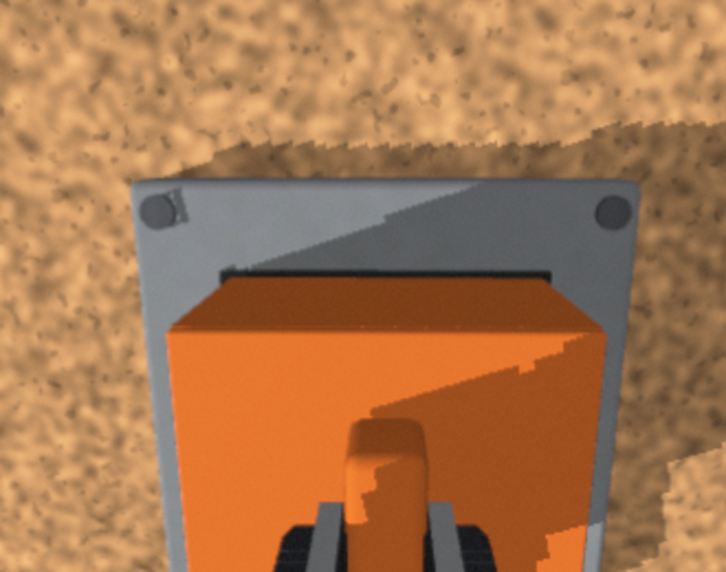

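The cover sits square and level on the seal. The black seal rim shows evenly from (222,275) to (550,275), and the push is 10.9 N. I'm handing in.

```bash
python3 -c "
from bench import *
s=read_state();print(s['contact_force'],s['position'],s['clock']);print(job_done())"
```

```text
[ 0.46599549 -1.94978861  9.87563673] [ 528.92192017 -135.02775271   99.59707895] 16.025
the job is handed in; nothing more can be done
None
```

The job was handed in at 16 s and no verdict came back: the knob pointer is at the red mark, and the cover is snapped on and held against the seal at about 10 N (9.9 N at the last reading); the brick, can and box were left alone.

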